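# Sort the spices, then hold the grinder's bayonet lid at pulse

### The job

Get the spice grinder running on pulse: the spices on the wooden board have got mixed, so put both nutmegs in the grinder's bowl and the cinnamon stick back in the steel tin of cinnamon, then drop the grinder's lid into its bayonet collar and twist it clockwise (seen from above) to the halfway pulse mark, short of the click where it locks. The lid springs back when released, so finish while still gripping it and holding it there, never letting it run on to the lock. Do not knock over the oil bottle, the pepper mill or the spice jar.

Things in the scene. Friction and masses are not known exactly. Their poses are not given: they have to be found in the camera images.
- grinder: Electric spice grinder, round aluminium housing with a black bayonet collar, 123 mm across, 105 mm high, fixed to the counter. Origin: centre of its underside; z up. Its steel bowl is 72 mm across inside, floor at z = 45 mm with a 9 mm high hub in the middle. The two windows where the lid's lugs go in lie on its own +x and -x axis.
- grinder_mouth (a point): Centre of the collar's flat rim (113 mm across outside, opening 83 mm), axes as the grinder's. The ledge under the rim is cut by two windows 15 mm wide, at +x and -x. Steel ribs outside the collar, alike on both halves: one rib at each window (open), two ribs 0.68 rad clockwise from above (halfway: pulse), three ribs at 1.36 rad (lock).
- lid: The grinder's loose grey lid, 105 mm across, 67 mm high, 110 g, right way up on the counter. Origin: centre of its underside; z up. A plug 80 mm across with chamfered foot, z = 0 to 20 mm, bears two lugs at its +x and -x, 10 mm wide, out to 46 mm from the axis; the flange sits above. The same after half a turn. Seated, its origin is 85 mm above the grinder's (103 mm with lugs still on the ledge).
- lid_grip (a point): Middle of the lid's upright grip bar, 50 mm above the lid's origin, axes as the lid's. The bar is 62 mm long along x (in line with the lugs), 15 mm thick along y, 34 mm high (z = 33 to 67 mm of the lid). To go in, the bar lies along the grinder's x axis, either way round; then it is twisted clockwise.
- pulse_ring (a joint): Sprung ring in the collar, turned by the lid's lugs: 0 at rest (entry), growing as the lid twists clockwise (rad); it lags the lid by about 0.07. With the lid halfway (two ribs) it reads about 0.61; sprung plungers resist from about 0.95 and the lid clicks into lock at about 1.2. The return spring takes 0.05 N m at 0, 0.11 N m at halfway, and turns a released lid back.
- nutmeg_1: A nutmeg: brown egg-shaped nut, 30 mm long (its own x axis), 23 mm thick, 12 g, lying on the board. Origin: its centre.
- nutmeg_2: The other nutmeg, just the same. Origin: its centre.
- cinnamon_stick: Cinnamon stick, a brown double-rolled quill 85 mm long (its own x axis), 23 mm wide (y), 12 mm high, 12 g, lying flat on the board. Origin: middle of its underside.
- cinnamon_tin: Open steel tin 150 mm (x) by 95 mm (y), 50 mm high, walls 3 mm, fixed to the counter, with some cinnamon sticks already fixed on its floor (their tops at z = 16 mm). Origin: centre of its underside; z up.
- board: Wooden board 130 mm (x) by 185 mm (y), 12 mm thick, fixed to the counter; the two nutmegs and the cinnamon stick lie on it side by side across its y, about 58 mm apart. Origin: centre of its underside.
- oil_bottle: Bystander: bottle of oil 64 mm across, 231 mm high, loose, behind and left of the grinder. Origin: centre of its underside.
- pepper_mill: Bystander: wooden pepper mill 58 mm across, 170 mm high, loose, at the back left. Origin: centre of its underside.
- spice_jar: Bystander: small spice jar 42 mm across, 109 mm high, loose, behind the board. Origin: centre of its underside.
Things that resemble listed ones, but are neither listed nor needed, are in the scene too. There is more than one size of the cinnamon_stick; the one meant has the size given above.

How it is judged:
By the outcome, as a careful person would: the job done as asked, in the order asked, and still so for the second after the job is handed in, while the arm keeps its last pose, push and grip.
It also fails if it takes over 67 s, if anything falls off the work surface, if the arm or the gripper's body presses on something with over 40 N, if the wrist force passes 120 N, or if a joint passes its speed limit or range.

### The arm

A 6-joint arm with a two-finger parallel gripper is mounted at the origin on a cart in front of the work surface, level with it; the furniture and walls round the work are solid. World frame = base frame: x ahead of the robot, y to its left, z up, the work surface at z = 0. Lengths are in m, angles in rad, forces in N, time in s.
With the tool pointing down it reaches from about 0.2 to 0.875 m from the base axis. Payload 3.4 kg.
Tool frame: the origin (TCP) lies between the finger pads; the fingertips stand manip.tcp_to_tips ahead of it and the grasp point (between the pads) lies 6 mm ahead of it (manip.tcp_to_tips is the distance from the TCP to the fingertips, in m); z points along the fingers, y is the line along which they close (so a half turn about z gives the same grasp; the last joint's range is limited). The gripper opens to 94 mm and grips with 3 to 60 N. Pads are 16 mm wide; open, the fingers measure 119 mm over their backs; the gripper's body (75 mm by 177 mm) begins 78 mm behind the grasp point.
Start: joints at [1.154, 0.276, 1.505, -0, 1.361, -0.121], TCP at [0.168, 0.55, 0.23] pointing down, gripper open.
Joint ranges: [-2.89, 2.89], [-0.75, 2.08], [0.22, 2.7], [-1.18, 4.32], [0.11, 2.71], [-2.7, 2.7]. Speed limits (rad/s): [2.57, 2.57, 3.14, 3.14, 3.14, 3.14].

### API

Orientations are given as a 3x3 rotation matrix whose columns are the frame's x, y, z axes.
In Python, from workcell import manip gives the robot as it stands. The module is installed in compiled form; this text tells all that it offers.
- The arm moves only by the tool move_arm, never from a script. Its argument "deltas" is a list of rows, each an object of numbers: "x", "y", "z": the shift along the tool's x, y, z as a fraction of full scale; "rx", "ry", "rz": the turn, a rotation vector about the tool's x, y, z as a fraction of full scale; "hand": the opening, from -1 (shut) to 1 (fully open). A call has 1 to 20 rows; each row shifts and turns the commanded pose from where the row before left it, along the tool's axes as they then stand; what a row does not reach is not made up. Full scale, the value 1, is 0.12 m for a shift and 90 degrees for a turn. A row lasts 1/8 s, in which the tool goes at most 62.5 mm and 10.7 degrees, less where a joint would pass 70% of its speed; a pose out of reach is approached as far as the arm can. A call with a number of a shift or a turn outside -1 to 1 is refused whole. A call with a gripper value outside its range is refused whole. The fingers move at their own pace and stop on an object; "squeeze" is the grip in N (left out, the last holds). Time passes only in rows, so rows that do not move let the fingers close. It gives the time, the measured TCP pose, the force, the opening and the grip force at its end, in the units of the state.
- manip.sense(): the state, without advancing time (a new reading comes with each control period).
- manip.camera(name): name is "side" or "top"; returns the picture (420x560x3 uint8, red, green, blue); there is no depth.
- manip.calibration(name): a dict with "intrinsics" (3x3 intrinsics, pixels), "origin" and "rotation" of the camera in the world. Camera axes: x right, y down, z forward; pixel columns grow to the right and rows downward; lengths in m; the calibration is good to about 2 mm. A picture is of the moment at which its call begins. calibration takes no time and is no camera call.
- manip.job_done(): hands the job in; it is judged then, once.
The state is a dict: "time": time; "q": joint angles; "joint_vel": joint speeds; "joint_torque": joint torques, N m; "position": TCP position; "tool_rot": TCP orientation; "force": force on the tool from outside, world axes, zero at the start; "ft_torque": the same for the moment, N m; "width": opening from 0.0 (shut) to 1.0 (fully open); "finger_force": force on a finger pad.
Only numpy, scipy, OpenCV 4.12 (cv2) and the standard library are available. Lean on these libraries where they do the work, as an engineer would, in place of code of your own. Each camera call takes 0.05 s, during which the arm holds its last target. There are 200 camera calls.

## Working session

There is one attempt and no reset: what is moved stays moved. The work goes in short steps, Python scripts to look and compute and a tool call to move; the robot and the scene stay as the last step left them, time stands still between calls to the robot, and variables do not carry over. Pictures are saved under pics/ and viewed, at most 10 in all, crops included, and the job is handed in when it is done.

Besides the shell and the picture viewer there is one more tool, called as name(argument=value, ...), one argument or row to a line, values as JSON. move_arm: Moves the arm, as the interface text tells. Its arguments: {"type":"object","properties":{"deltas":{"type":"array","items":{"type":"object","properties":{"x":{"type":"number","minimum":-1,"maximum":1},"y":{"type":"number","minimum":-1,"maximum":1},"z":{"type":"number","minimum":-1,"maximum":1},"rx":{"type":"number","minimum":-1,"maximum":1},"ry":{"type":"number","minimum":-1,"maximum":1},"rz":{"type":"number","minimum":-1,"maximum":1},"hand":{"type":"number"}}}},"squeeze":{"type":"number"}},"required":["deltas"]}

```bash
mkdir -p pics; python3 - <<'E'
from workcell import manip
import cv2
for n in ("top","side"):
    c=manip.calibration(n);print(n,c)
    im=manip.camera(n);cv2.imwrite(f"pics/{n}0.png",im[:,:,::-1])
s=manip.sense();print(s,manip.tcp_to_tips)
E
```

```text
top {'intrinsics': array([[399.42845156,   0.        , 276.39067411],
       [  0.        , 399.42845156, 207.51676957],
       [  0.        ,   0.        ,   1.        ]]), 'origin': array([ 0.432821  , -0.1393704 ,  1.24697724]), 'rotation': array([[ 0.02443296, -0.9944095 ,  0.10272675],
       [-0.99965414, -0.02330261,  0.01218935],
       [-0.0097274 , -0.10298904, -0.99463493]])}
side {'intrinsics': array([[439.80900633,   0.        , 283.41159251],
       [  0.        , 439.80900633, 206.40415569],
       [  0.        ,   0.        ,   1.        ]]), 'origin': array([ 0.17909757, -1.54365967,  0.86432838]), 'rotation': array([[ 0.96366299, -0.13208613,  0.2321786 ],
       [-0.26703457, -0.45424543,  0.84991389],
       [-0.00679577, -0.88103027, -0.47301107]])}
{'time': 0.1, 'q': array([ 1.15397248e+00,  2.76486999e-01,  1.50593028e+00, -8.22789120e-07,
        1.36070406e+00, -1.21000483e-01]), 'joint_vel': array([-0.00018422, -0.00305338, -0.00385355,  0.00121461, -0.00232018,
        0.00099365]), 'joint_torque': array([ 3.24518762e-03, -4.05452871e+01, -2.37782568e+01,  7.05477479e-02,
        2.98858888e-02, -3.55616567e-05]), 'position': array([0.16745524, 0.54961783, 0.22974712]), 'tool_rot': array([[-9.56562427e-01,  2.91526914e-01, -6.18165161e-04],
       [ 2.91527511e-01,  9.56561423e-01, -1.39812430e-03],
       [ 1.83722085e-04, -1.51760532e-03, -9.99998832e-01]]), 'force': array([-0.40544856,  0.79543845, -0.22744527]), 'ft_torque': array([-0.04075784, -0.05296182,  0.01813095]), 'finger_force': 0.0, 'width': 1.001688496948613} 0.025
```

View pics/top0.png

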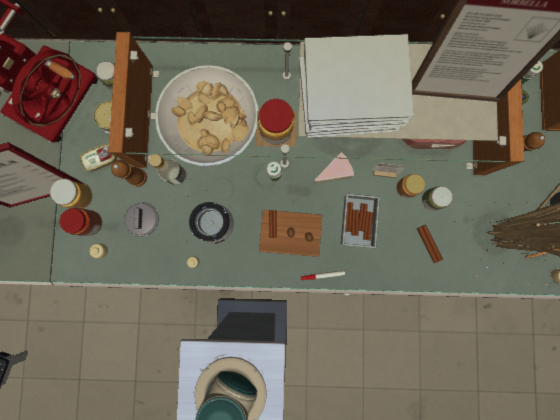

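View pics/side0.png

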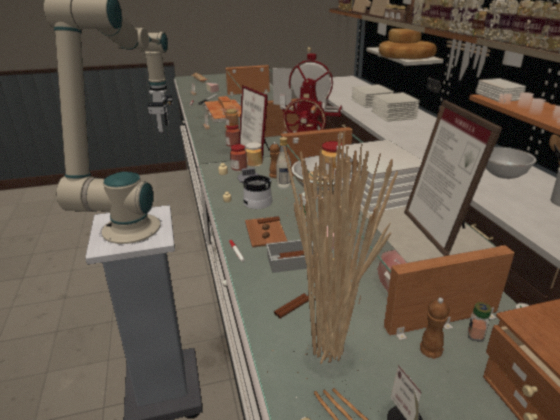

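The top view shows the lid at (141,219), grinder (210,222), board stick (272,224), nutmegs (291,232) and (309,237), and tin (360,220). There are two stick candidates: the one on the board, and a larger loose one at (430,243). The board one fits the description, so I'll confirm it in a crop and measure both.

```bash
cat > h.py <<'E'
import numpy as np, cv2
from workcell import manip
def ray(n,uv,z):
    c=manip.calibration(n);d=c["rotation"]@np.linalg.solve(c["intrinsics"],[uv[0],uv[1],1.])
    return c["origin"]+d*(z-c["origin"][2])/d[2]
def pix(n,p):
    c=manip.calibration(n);q=c["intrinsics"]@(c["rotation"].T@(np.array(p)-c["origin"]));return q[:2]/q[2]
E
python3 - <<'E'
from h import *
im=cv2.imread("pics/top0.png")
a=cv2.resize(im[195:262,110:260],None,fx=5.2,fy=5.2,interpolation=cv2.INTER_CUBIC)[:300]
b=cv2.resize(im[200:262,250:450],None,fx=3.9,fy=3.9,interpolation=cv2.INTER_CUBIC)[:,:780]
o=np.zeros((560,785,3),np.uint8);o[:300,:a.shape[1]]=a[:,:785];o[305:305+b.shape[0],:780]=b
cv2.imwrite("pics/crop1.png",o)
for n,uv,z in [("stick",(272,224),.02),("big",(430,243),.01),("n1",(291,232),.023),("n2",(309,237),.023),("tin",(360,220),.05),("lid",(141,219),.067),("grinder",(210,222),.105),("oil?",(172,170),.2)]: print(n,ray("top",uv,z).round(3))
E
```

```text
stick [ 0.508 -0.112  0.02 ]
big [ 0.462 -0.599  0.01 ]
n1 [ 0.485 -0.171  0.023]
n2 [ 0.471 -0.226  0.023]
tin [ 0.525 -0.376  0.05 ]
lid [0.511 0.276 0.067]
grinder [0.505 0.064 0.105]
oil? [0.635 0.154 0.2  ]
```

View pics/crop1.png

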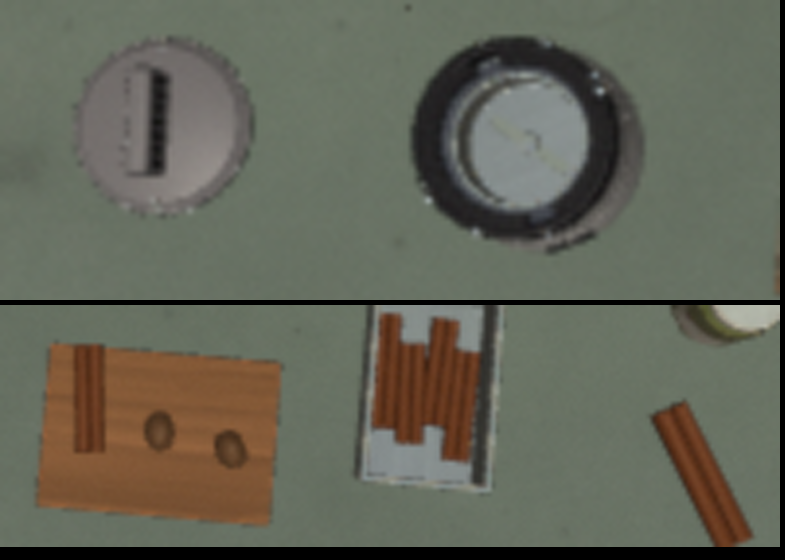

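The crop confirms it: the board stick is about 84 mm long and the loose one about 115 mm. The nutmegs are at (290.8,232.3) and (309.2,236.9). The grinder windows lie about 19° left of image-up, which matches the rib pattern. Next, coordinates.

```bash
python3 - <<'E'
from h import *
A=lambda x,y:(110+(x+.5)/5.2-.5,195+(y+.5)/5.2-.5); B=lambda x,y:(250+(x+.5)/3.9-.5,200+(y-305+.5)/3.9-.5)
def p(n,uv,z): r=ray("top",uv,z);print(n,r.round(4));return r
for n,uv,z in [("n1",B(159,431),.026),("n2",B(231,449),.026),("stick",B(89.5,398.5),.024),("lid flange",A(165.5,126),.03),("bar top",A(137,121),.067),("collar",A(515,138),.105),("oil top",(155,160),.231),("mill top",(120,168),.17)]: p(n,uv,z)
def ang(n,a,b,z): d=(p(n+" a",a,z)-p(n+" b",b,z))[:2];print(n,np.arctan2(d[1],d[0]).round(3),np.linalg.norm(d).round(4))
ang("win",A(487,60),A(541,213),.1); ang("rib2",A(548,42),A(475,232),.1); ang("rib3",A(598,80),A(428,200),.1)
ang("bar",A(168,70),A(163,175),.033); ang("stick",B(89.5,345),B(89.5,452),.024)
im=cv2.imread("pics/top0.png")
hsv=cv2.cvtColor(im,cv2.COLOR_BGR2HSV);g=cv2.cvtColor(im,cv2.COLOR_BGR2GRAY)
# nutmegs: dark on board
s=g[215:255,282:320];m=(s<62).astype(np.uint8)
for c in cv2.findContours(m,0,cv2.CHAIN_APPROX_NONE)[0]:
    if cv2.contourArea(c)>15:
        e=cv2.fitEllipse(c);uv=(e[0][0]+282,e[0][1]+215);print("nut",uv,e[1],e[2]);p("",uv,.024)
# tin: corners
for uv in [B(372,305),B(360,478),B(490,490)]: p("tin",uv,.05)
p("tintopR",(378,197),.05);p("tintopL",(346,195),.05)
s=im[205:236,125:160].astype(int); hs=hsv[205:236,125:160]
m=(hs[...,1]<45).astype(np.uint8);c=max(cv2.findContours(m,0,cv2.CHAIN_APPROX_NONE)[0],key=cv2.contourArea);print("lidcirc",cv2.minEnclosingCircle(c))
m=(g[200:245,185:235]<60).astype(np.uint8);c=max(cv2.findContours(m,0,cv2.CHAIN_APPROX_NONE)[0],key=cv2.contourArea);print("collar",cv2.fitEllipse(c),cv2.minEnclosingCircle(c))
E
```

```text
n1 [ 0.485 -0.169  0.026]
n2 [ 0.4723 -0.2255  0.026 ]
stick [ 0.5093 -0.1139  0.024 ]
lid flange [0.514  0.2882 0.03  ]
bar top [0.514  0.2917 0.067 ]
collar [0.5069 0.068  0.105 ]
oil top [0.6544 0.1913 0.231 ]
mill top [0.6432 0.3064 0.17  ]
win a [0.5503 0.0864 0.1   ]
win b [0.4662 0.0528 0.1   ]
win 0.379 0.0906
rib2 a [0.5612 0.0528 0.1   ]
rib2 b [0.4548 0.0888 0.1   ]
rib2 -0.327 0.1123
rib3 a [0.5406 0.0241 0.1   ]
rib3 b [0.4718 0.1156 0.1   ]
rib3 -0.926 0.1145
bar a [0.5469 0.2876 0.033 ]
bar b [0.485  0.2869 0.033 ]
bar 0.012 0.0619
stick a [ 0.5515 -0.1128  0.024 ]
stick b [ 0.4673 -0.115   0.024 ]
stick 0.025 0.0842
tin [ 0.5852 -0.3309  0.05  ]
tin [ 0.4518 -0.3226  0.05  ]
tin [ 0.4451 -0.4217  0.05  ]
tintopR [ 0.5955 -0.4301  0.05  ]
tintopL [ 0.5993 -0.3338  0.05  ]
lidcirc ((17.0, 15.0), 22.671667098999023)
collar ((23.836029052734375, 21.27377700805664), (37.632102966308594, 39.38832473754883), 101.67943572998047) ((24.06390953063965, 20.9436092376709), 20.169116973876953)
```

```bash
python3 - <<'E'
from h import *
im=cv2.imread("pics/side0.png")
# mark estimated points on enlarged side view for cross-check
a=im[150:275,205:365];k=4.8;a=cv2.resize(a,None,fx=k,fy=k,interpolation=cv2.INTER_CUBIC)
for q in [(.487,-.171,.024),(.472,-.227,.024),(.5085,-.115,.024),(.505,.064,.105),(.511,.276,.067)]:
    u=(pix("side",q)-[205,150]+.5)*k;cv2.drawMarker(a,tuple(int(v) for v in u),(0,255,0),0,10,1)
cv2.imwrite("pics/side1.png",a)
E
```

```text
(no output)
```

View pics/side1.png

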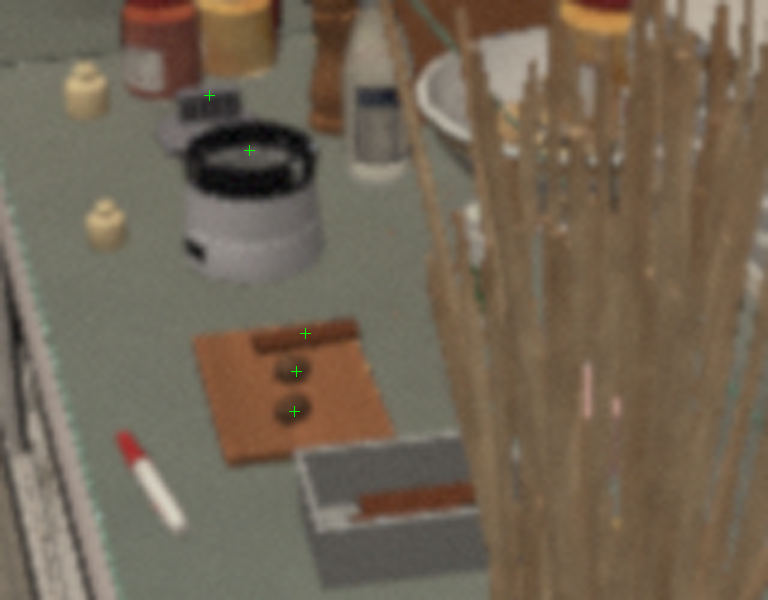

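The side view agrees with the top-view estimates, with all five markers landing on their objects. Moving above nutmeg 1.

move_arm(
  deltas=[
    {"rz":-0.094,"hand":0.0},
    {"rz":-0.094,"hand":0.0},
    {"x":-0.189,"y":-0.428,"hand":0.0},
    {"x":-0.189,"y":-0.428,"hand":0.0},
    {"x":-0.189,"y":-0.428,"hand":0.0},
    {"x":-0.189,"y":-0.428,"hand":0.0},
    {"x":-0.189,"y":-0.428,"hand":0.0},
    {"x":-0.189,"y":-0.428,"hand":0.0},
    {"x":-0.189,"y":-0.428,"hand":0.0},
    {"x":-0.189,"y":-0.428,"hand":0.0},
    {"x":-0.189,"y":-0.428,"hand":0.0},
    {"x":-0.189,"y":-0.428,"hand":0.0},
    {"x":-0.189,"y":-0.428,"hand":0.0},
    {"x":-0.189,"y":-0.428,"hand":0.0},
    {"x":-0.189,"y":-0.428,"hand":0.0},
    {"x":-0.189,"y":-0.428,"hand":0.0},
    {"hand":0.0},
  ],
  squeeze=10,
)

```text
invalid input at $.deltas[0]: expected keys x, y, z, rx, ry, rz, hand
```

move_arm(
  deltas=[
    {"x":0,"y":0,"z":0,"rx":0,"ry":0,"rz":-0.094,"hand":0},
    {"x":0,"y":0,"z":0,"rx":0,"ry":0,"rz":-0.094,"hand":0},
    {"x":-0.189,"y":-0.428,"z":0,"rx":0,"ry":0,"rz":0,"hand":0},
    {"x":-0.189,"y":-0.428,"z":0,"rx":0,"ry":0,"rz":0,"hand":0},
    {"x":-0.189,"y":-0.428,"z":0,"rx":0,"ry":0,"rz":0,"hand":0},
    {"x":-0.189,"y":-0.428,"z":0,"rx":0,"ry":0,"rz":0,"hand":0},
    {"x":-0.189,"y":-0.428,"z":0,"rx":0,"ry":0,"rz":0,"hand":0},
    {"x":-0.189,"y":-0.428,"z":0,"rx":0,"ry":0,"rz":0,"hand":0},
    {"x":-0.189,"y":-0.428,"z":0,"rx":0,"ry":0,"rz":0,"hand":0},
    {"x":-0.189,"y":-0.428,"z":0,"rx":0,"ry":0,"rz":0,"hand":0},
    {"x":-0.189,"y":-0.428,"z":0,"rx":0,"ry":0,"rz":0,"hand":0},
    {"x":-0.189,"y":-0.428,"z":0,"rx":0,"ry":0,"rz":0,"hand":0},
    {"x":-0.189,"y":-0.428,"z":0,"rx":0,"ry":0,"rz":0,"hand":0},
    {"x":-0.189,"y":-0.428,"z":0,"rx":0,"ry":0,"rz":0,"hand":0},
    {"x":-0.189,"y":-0.428,"z":0,"rx":0,"ry":0,"rz":0,"hand":0},
    {"x":-0.189,"y":-0.428,"z":0,"rx":0,"ry":0,"rz":0,"hand":0},
    {"x":0,"y":0,"z":0,"rx":0,"ry":0,"rz":0,"hand":0},
  ],
  squeeze=10,
)

```text
time: 2.22
position: [0.486, -0.1726, 0.2295]
tool_rot: [[-1.0, 0.005, -0.0], [0.005, 1.0, -0.001], [0.0, -0.001, -1.0]]
force: [0.5, 0.9, 0.3]
width: 0.501
finger_force: 0.0
```

move_arm(
  deltas=[
    {"x":0,"y":0.025,"z":0.395,"rx":0,"ry":0,"rz":0,"hand":0},
    {"x":0,"y":0,"z":0.395,"rx":0,"ry":0,"rz":0,"hand":0},
    {"x":0,"y":0,"z":0.395,"rx":0,"ry":0,"rz":0,"hand":0},
    {"x":0,"y":0,"z":0.25,"rx":0,"ry":0,"rz":0,"hand":0},
    {"x":0,"y":0,"z":0.14,"rx":0,"ry":0,"rz":0,"hand":0},
    {"x":0,"y":0,"z":0,"rx":0,"ry":0,"rz":0,"hand":0},
    {"x":0,"y":0,"z":0,"rx":0,"ry":0,"rz":0,"hand":-1},
    {"x":0,"y":0,"z":0,"rx":0,"ry":0,"rz":0,"hand":-1},
    {"x":0,"y":0,"z":0,"rx":0,"ry":0,"rz":0,"hand":-1},
    {"x":0,"y":0,"z":0,"rx":0,"ry":0,"rz":0,"hand":-1},
  ],
  squeeze=10,
)

```text
time: 3.48
position: [0.4853, -0.1663, 0.0423]
tool_rot: [[-1.0, 0.001, 0.001], [0.001, 1.0, -0.0], [-0.001, -0.0, -1.0]]
force: [-0.7, 1.6, 5.3]
width: 0.246
finger_force: 10.0
```

move_arm(
  deltas=[
    {"x":0,"y":0,"z":-0.5,"rx":0,"ry":0,"rz":0,"hand":-1},
    {"x":0,"y":0,"z":-0.5,"rx":0,"ry":0,"rz":0,"hand":-1},
    {"x":-0.053,"y":0.389,"z":-0.1,"rx":0,"ry":0,"rz":0,"hand":-1},
    {"x":-0.053,"y":0.389,"z":0,"rx":0,"ry":0,"rz":0,"hand":-1},
    {"x":-0.053,"y":0.389,"z":0,"rx":0,"ry":0,"rz":0,"hand":-1},
    {"x":-0.053,"y":0.389,"z":0,"rx":0,"ry":0,"rz":0,"hand":-1},
    {"x":-0.053,"y":0.389,"z":0,"rx":0,"ry":0,"rz":0,"hand":-1},
    {"x":0,"y":0,"z":0,"rx":0,"ry":0,"rz":0,"hand":-1},
    {"x":0,"y":0,"z":0,"rx":0,"ry":0,"rz":0,"hand":-1},
  ],
  squeeze=10,
)

```text
time: 4.6
position: [0.5164, 0.0668, 0.1733]
tool_rot: [[-1.0, -0.0, -0.0], [-0.0, 1.0, -0.001], [0.0, -0.001, -1.0]]
force: [0.5, 0.1, 0.5]
width: 0.244
finger_force: 10.0
```

```bash
python3 - <<'E'
from h import *
s=manip.sense();print(s["position"],s["width"],s["force"],s["q"].round(2))
E
```

```text
[0.51642889 0.06679936 0.17331956] 0.2436901165715962 [0.45832948 0.11744589 0.48153665] [-0.    0.24  1.71 -0.    1.2  -1.58]
```

move_arm(
  deltas=[
    {"x":0,"y":0,"z":0.3,"rx":0,"ry":0,"rz":0,"hand":-1},
    {"x":0,"y":0,"z":0.25,"rx":0,"ry":0,"rz":0,"hand":-1},
    {"x":0,"y":0,"z":0.14,"rx":0,"ry":0,"rz":0,"hand":-1},
    {"x":0,"y":0,"z":0,"rx":0,"ry":0,"rz":0,"hand":-1},
    {"x":0,"y":0,"z":0,"rx":0,"ry":0,"rz":0,"hand":-0.32},
    {"x":0,"y":0,"z":0,"rx":0,"ry":0,"rz":0,"hand":-0.32},
    {"x":0,"y":0,"z":0,"rx":0,"ry":0,"rz":0,"hand":-0.32},
    {"x":0,"y":0,"z":-0.35,"rx":0,"ry":0,"rz":0,"hand":-0.32},
    {"x":0,"y":0,"z":-0.35,"rx":0,"ry":0,"rz":0,"hand":-0.32},
    {"x":0.074,"y":-0.407,"z":0,"rx":0,"ry":0,"rz":0,"hand":0},
    {"x":0.074,"y":-0.407,"z":0,"rx":0,"ry":0,"rz":0,"hand":0},
    {"x":0.074,"y":-0.407,"z":0,"rx":0,"ry":0,"rz":0,"hand":0},
    {"x":0.074,"y":-0.407,"z":0,"rx":0,"ry":0,"rz":0,"hand":0},
    {"x":0.074,"y":-0.407,"z":0,"rx":0,"ry":0,"rz":0,"hand":0},
    {"x":0,"y":-0.407,"z":0,"rx":0,"ry":0,"rz":0,"hand":0},
    {"x":0,"y":0,"z":0,"rx":0,"ry":0,"rz":0,"hand":0},
    {"x":0,"y":0,"z":0,"rx":0,"ry":0,"rz":0,"hand":0},
  ],
  squeeze=10,
)

```text
time: 6.72
position: [0.4719, -0.2252, 0.1747]
tool_rot: [[-1.0, 0.001, -0.0], [0.001, 1.0, 0.001], [0.0, 0.001, -1.0]]
force: [-0.8, -0.1, -0.1]
width: 0.5
finger_force: 0.0
```

```bash
python3 - <<'E'
from h import *
im=manip.camera("top");im=im[:,:,::-1]
a=cv2.resize(im[190:260,170:330],None,fx=4.9,fy=4.9,interpolation=cv2.INTER_CUBIC)
cv2.imwrite("pics/c2.png",a)
E
```

```text
(no output)
```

View pics/c2.png

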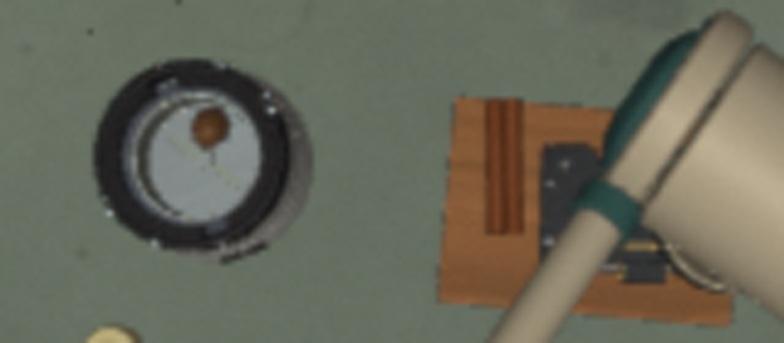

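Nutmeg 1 is in the bowl at crop (210,127) and the stick is undisturbed. Picking nutmeg 2.

move_arm(
  deltas=[
    {"x":0,"y":0,"z":0.4,"rx":0,"ry":0,"rz":0,"hand":0},
    {"x":0,"y":0,"z":0.4,"rx":0,"ry":0,"rz":0,"hand":0},
    {"x":0,"y":0,"z":0.31,"rx":0,"ry":0,"rz":0,"hand":0},
    {"x":0,"y":0,"z":0,"rx":0,"ry":0,"rz":0,"hand":0},
    {"x":0,"y":0,"z":0,"rx":0,"ry":0,"rz":0,"hand":-1},
    {"x":0,"y":0,"z":0,"rx":0,"ry":0,"rz":0,"hand":-1},
    {"x":0,"y":0,"z":0,"rx":0,"ry":0,"rz":0,"hand":-1},
    {"x":0,"y":0,"z":0,"rx":0,"ry":0,"rz":0,"hand":-1},
    {"x":0,"y":0,"z":-0.5,"rx":0,"ry":0,"rz":0,"hand":-1},
    {"x":0,"y":0,"z":-0.5,"rx":0,"ry":0,"rz":0,"hand":-1},
    {"x":-0.035,"y":0.406,"z":-0.1,"rx":0,"ry":0,"rz":0,"hand":-1},
    {"x":-0.035,"y":0.406,"z":0,"rx":0,"ry":0,"rz":0,"hand":-1},
    {"x":-0.035,"y":0.406,"z":0,"rx":0,"ry":0,"rz":0,"hand":-1},
    {"x":-0.035,"y":0.406,"z":0,"rx":0,"ry":0,"rz":0,"hand":-1},
    {"x":-0.035,"y":0.406,"z":0,"rx":0,"ry":0,"rz":0,"hand":-1},
    {"x":-0.035,"y":0.406,"z":0,"rx":0,"ry":0,"rz":0,"hand":-1},
    {"x":0,"y":0,"z":0,"rx":0,"ry":0,"rz":0,"hand":-1},
    {"x":0,"y":0,"z":0,"rx":0,"ry":0,"rz":0,"hand":-1},
  ],
  squeeze=10,
)

```text
time: 9.02
position: [0.4973, 0.0661, 0.1734]
tool_rot: [[-1.0, -0.0, -0.0], [-0.0, 1.0, -0.001], [0.0, -0.001, -1.0]]
force: [-0.2, 0.4, -0.0]
width: 0.293
finger_force: 10.0
```

move_arm(
  deltas=[
    {"x":0,"y":0,"z":0.3,"rx":0,"ry":0,"rz":0,"hand":-1},
    {"x":0,"y":0,"z":0.25,"rx":0,"ry":0,"rz":0,"hand":-1},
    {"x":0,"y":0,"z":0.12,"rx":0,"ry":0,"rz":0,"hand":-1},
    {"x":0,"y":0,"z":0,"rx":0,"ry":0,"rz":0,"hand":-1},
    {"x":0,"y":0,"z":0,"rx":0,"ry":0,"rz":0,"hand":-0.28},
    {"x":0,"y":0,"z":0,"rx":0,"ry":0,"rz":0,"hand":-0.28},
    {"x":0,"y":0,"z":0,"rx":0,"ry":0,"rz":0,"hand":-0.28},
    {"x":0,"y":0,"z":-0.34,"rx":0,"ry":0,"rz":0,"hand":-0.28},
    {"x":0,"y":0,"z":-0.34,"rx":0,"ry":0,"rz":0,"hand":-0.28},
    {"x":-0.025,"y":-0.375,"z":0,"rx":0,"ry":0,"rz":0,"hand":0},
    {"x":-0.025,"y":-0.375,"z":0,"rx":0,"ry":0,"rz":0,"hand":0},
    {"x":-0.025,"y":-0.375,"z":0,"rx":0,"ry":0,"rz":0,"hand":0},
    {"x":-0.025,"y":-0.375,"z":0,"rx":0,"ry":0,"rz":0,"hand":0},
    {"x":0,"y":0,"z":0,"rx":0,"ry":0,"rz":0,"hand":0},
    {"x":0,"y":0,"z":0,"rx":0,"ry":0,"rz":0,"hand":0},
  ],
  squeeze=10,
)

```text
time: 10.9
position: [0.509, -0.1133, 0.1752]
tool_rot: [[-1.0, 0.001, -0.0], [0.001, 1.0, 0.0], [0.0, 0.0, -1.0]]
force: [-1.0, -0.1, 0.0]
width: 0.498
finger_force: 0.0
```

```bash
python3 - <<'E'
from h import *
im=manip.camera("top");im=im[:,:,::-1]
a=cv2.resize(im[185:255,175:305],None,fx=6,fy=6,interpolation=cv2.INTER_CUBIC)
cv2.imwrite("pics/c3.png",a)
E
```

```text
(no output)
```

View pics/c3.png

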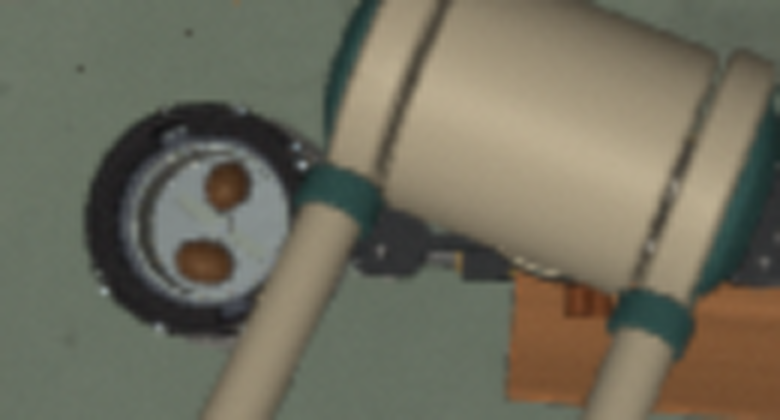

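Both nutmegs are in the bowl. Now the stick.

move_arm(
  deltas=[
    {"x":0,"y":0,"z":0.4,"rx":0,"ry":0,"rz":0,"hand":0},
    {"x":0,"y":0,"z":0.4,"rx":0,"ry":0,"rz":0,"hand":0},
    {"x":0,"y":0,"z":0.325,"rx":0,"ry":0,"rz":0,"hand":0},
    {"x":0,"y":0,"z":0,"rx":0,"ry":0,"rz":0,"hand":0},
    {"x":0,"y":0,"z":0,"rx":0,"ry":0,"rz":0,"hand":-1},
    {"x":0,"y":0,"z":0,"rx":0,"ry":0,"rz":0,"hand":-1},
    {"x":0,"y":0,"z":0,"rx":0,"ry":0,"rz":0,"hand":-1},
    {"x":0,"y":0,"z":0,"rx":0,"ry":0,"rz":0,"hand":-1},
    {"x":0,"y":0,"z":-0.5,"rx":0,"ry":0,"rz":0,"hand":-1},
    {"x":0,"y":0,"z":-0.5,"rx":0,"ry":0,"rz":0,"hand":-1},
    {"x":-0.018,"y":-0.366,"z":-0.1,"rx":0,"ry":0,"rz":0,"hand":-1},
    {"x":-0.018,"y":-0.366,"z":0,"rx":0,"ry":0,"rz":0,"hand":-1},
    {"x":-0.018,"y":-0.366,"z":0,"rx":0,"ry":0,"rz":0,"hand":-1},
    {"x":-0.018,"y":-0.366,"z":0,"rx":0,"ry":0,"rz":0,"hand":-1},
    {"x":-0.018,"y":-0.366,"z":0,"rx":0,"ry":0,"rz":0,"hand":-1},
    {"x":-0.018,"y":-0.366,"z":0,"rx":0,"ry":0,"rz":0.03,"hand":-1},
    {"x":0,"y":0,"z":0,"rx":0,"ry":0,"rz":0.03,"hand":-1},
    {"x":0,"y":0,"z":0,"rx":0,"ry":0,"rz":0,"hand":-1},
  ],
  squeeze=12,
)

```text
time: 13.2
position: [0.5218, -0.3775, 0.1711]
tool_rot: [[-0.995, 0.095, -0.001], [0.095, 0.995, 0.001], [0.001, 0.001, -1.0]]
force: [0.2, 0.0, 0.1]
width: 0.239
finger_force: 11.8
```

move_arm(
  deltas=[
    {"x":0,"y":0,"z":0.4,"rx":0,"ry":0,"rz":0,"hand":-1},
    {"x":0,"y":0,"z":0.4,"rx":0,"ry":0,"rz":0,"hand":-1},
    {"x":0,"y":0,"z":0.2,"rx":0,"ry":0,"rz":0,"hand":-1},
    {"x":0,"y":0,"z":0,"rx":0,"ry":0,"rz":0,"hand":-1},
    {"x":0,"y":0,"z":0,"rx":0,"ry":0,"rz":0,"hand":-0.2},
    {"x":0,"y":0,"z":0,"rx":0,"ry":0,"rz":0,"hand":-0.2},
    {"x":0,"y":0,"z":0,"rx":0,"ry":0,"rz":0,"hand":-0.2},
    {"x":0,"y":0,"z":-0.5,"rx":0,"ry":0,"rz":-0.03,"hand":-0.2},
    {"x":0,"y":0,"z":-0.5,"rx":0,"ry":0,"rz":-0.03,"hand":0},
    {"x":0,"y":0,"z":0,"rx":0,"ry":0,"rz":0,"hand":0},
  ],
  squeeze=12,
)

```text
time: 14.45
position: [0.525, -0.3794, 0.1783]
tool_rot: [[-1.0, 0.0, 0.01], [0.0, 1.0, -0.009], [-0.01, -0.009, -1.0]]
force: [-0.5, 1.4, -0.6]
width: 0.499
finger_force: 0.0
```

move_arm(
  deltas=[
    {"x":0.005,"y":0.463,"z":0,"rx":0,"ry":0,"rz":0,"hand":0},
    {"x":0.005,"y":0.463,"z":0,"rx":0,"ry":0,"rz":0,"hand":0},
    {"x":0.005,"y":0.463,"z":0,"rx":0,"ry":0,"rz":0,"hand":0},
    {"x":0.005,"y":0.463,"z":0,"rx":0,"ry":0,"rz":0,"hand":0},
    {"x":0.005,"y":0.463,"z":0,"rx":0,"ry":0,"rz":0,"hand":0},
    {"x":0.005,"y":0.463,"z":0,"rx":0,"ry":0,"rz":0,"hand":0},
    {"x":0.005,"y":0.463,"z":0,"rx":0,"ry":0,"rz":0,"hand":0},
    {"x":0.005,"y":0.463,"z":0,"rx":0,"ry":0,"rz":0,"hand":0},
    {"x":0.005,"y":0.463,"z":0,"rx":0,"ry":0,"rz":0,"hand":0},
    {"x":0.005,"y":0.463,"z":0,"rx":0,"ry":0,"rz":0,"hand":0},
    {"x":0.005,"y":0.463,"z":0,"rx":0,"ry":0,"rz":0,"hand":0},
    {"x":0.005,"y":0.463,"z":0,"rx":0,"ry":0,"rz":0,"hand":0},
    {"x":0,"y":0,"z":0,"rx":0,"ry":0,"rz":0,"hand":0},
    {"x":0,"y":0,"z":0,"rx":0,"ry":0,"rz":0,"hand":0},
  ],
  squeeze=12,
)

```text
time: 16.2
position: [0.5147, 0.2891, 0.1709]
tool_rot: [[-1.0, -0.0, -0.001], [-0.0, 1.0, -0.001], [0.001, -0.001, -1.0]]
force: [-0.7, 1.0, -0.1]
width: 0.501
finger_force: 0.0
```

```bash
python3 - <<'E'
from h import *
im=manip.camera("top")[:,:,::-1];s=manip.camera("side")[:,:,::-1]
cv2.imwrite("pics/top4.png",im);cv2.imwrite("pics/side4.png",s)
a=cv2.resize(im[185:255,180:250],None,fx=8,fy=8,interpolation=cv2.INTER_CUBIC)
b=cv2.resize(im[185:255,340:380],None,fx=5,fy=5,interpolation=cv2.INTER_CUBIC)
o=np.zeros((560,780,3),np.uint8);o[:,:560]=a;o[:350,570:770]=b
cv2.imwrite("pics/c4.png",o)
E
```

```text
(no output)
```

View pics/c4.png

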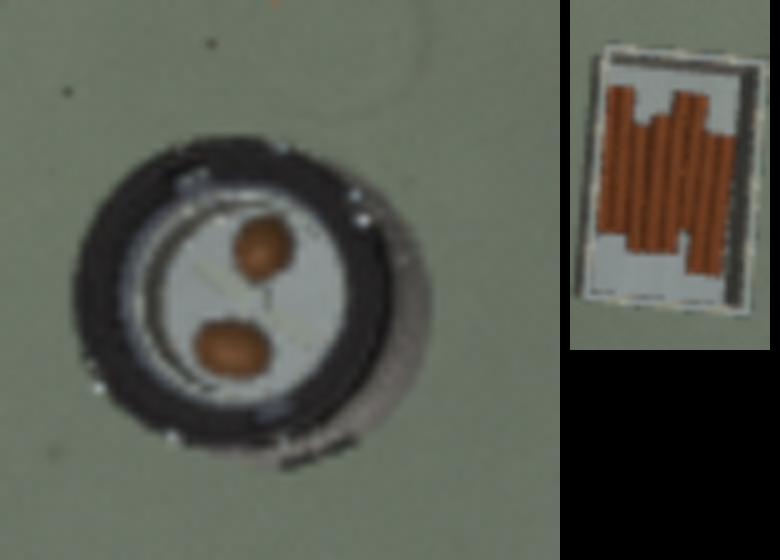

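The stick is lying in the tin and both nutmegs are in the bowl. The windows are at crop (195,180) and (275,410) and the two-rib marks at (283,150) and (172,436), which gives a grinder yaw of about 0.36 rad. Now I grip the lid.

move_arm(
  deltas=[
    {"x":0,"y":0,"z":0.35,"rx":0,"ry":0,"rz":0,"hand":0},
    {"x":0,"y":0,"z":0.35,"rx":0,"ry":0,"rz":0,"hand":0},
    {"x":0,"y":0,"z":0.215,"rx":0,"ry":0,"rz":0,"hand":0},
    {"x":0,"y":0,"z":0,"rx":0,"ry":0,"rz":0,"hand":0},
    {"x":0,"y":0,"z":0,"rx":0,"ry":0,"rz":0,"hand":-1},
    {"x":0,"y":0,"z":0,"rx":0,"ry":0,"rz":0,"hand":-1},
    {"x":0,"y":0,"z":0,"rx":0,"ry":0,"rz":0,"hand":-1},
    {"x":0,"y":0,"z":0,"rx":0,"ry":0,"rz":0,"hand":-1},
    {"x":0,"y":0,"z":0,"rx":0,"ry":0,"rz":0,"hand":-1},
  ],
  squeeze=45,
)

```text
time: 17.42
position: [0.5157, 0.2901, 0.0624]
tool_rot: [[-1.0, 0.0, 0.001], [0.0, 1.0, 0.001], [-0.001, 0.001, -1.0]]
force: [-0.8, 0.1, 3.4]
width: 0.155
finger_force: 45.0
```

move_arm(
  deltas=[
    {"x":0,"y":0,"z":-0.4,"rx":0,"ry":0,"rz":0,"hand":-1},
    {"x":0,"y":0,"z":-0.4,"rx":0,"ry":0,"rz":0,"hand":-1},
    {"x":0,"y":0,"z":-0.35,"rx":0,"ry":0,"rz":0,"hand":-1},
    {"x":0.01,"y":-0.37,"z":0,"rx":0,"ry":0,"rz":0,"hand":-1},
    {"x":0.01,"y":-0.37,"z":0,"rx":0,"ry":0,"rz":0,"hand":-1},
    {"x":0.01,"y":-0.37,"z":0,"rx":0,"ry":0,"rz":0,"hand":-1},
    {"x":0.01,"y":-0.37,"z":0,"rx":0,"ry":0,"rz":0,"hand":-1},
    {"x":0.01,"y":-0.37,"z":0,"rx":0,"ry":0,"rz":0,"hand":-1},
    {"x":0,"y":0,"z":0,"rx":0,"ry":0,"rz":-0.076,"hand":-1},
    {"x":0,"y":0,"z":0,"rx":0,"ry":0,"rz":-0.076,"hand":-1},
    {"x":0,"y":0,"z":0,"rx":0,"ry":0,"rz":-0.076,"hand":-1},
    {"x":0,"y":0,"z":0,"rx":0,"ry":0,"rz":0,"hand":-1},
    {"x":0,"y":0,"z":0,"rx":0,"ry":0,"rz":0,"hand":-1},
  ],
  squeeze=45,
)

```text
time: 19.05
position: [0.509, 0.0678, 0.1996]
tool_rot: [[-0.937, -0.349, -0.001], [-0.349, 0.937, 0.0], [0.001, 0.0, -1.0]]
force: [0.2, 1.3, -1.7]
width: 0.157
finger_force: 45.0
```

```bash
python3 - <<'E'
from h import *
im=manip.camera("top")[:,:,::-1];s=manip.camera("side")[:,:,::-1]
a=cv2.resize(s[145:215,220:310],None,fx=6,fy=6,interpolation=cv2.INTER_CUBIC)
b=cv2.resize(im[180:260,170:260],None,fx=5,fy=5,interpolation=cv2.INTER_CUBIC)[:,:230]
o=np.zeros((430,780,3),np.uint8);o[:420,:540]=a;o[:400,545:775]=b
cv2.imwrite("pics/c5.png",o);S=manip.sense();print(S["position"],S["tool_rot"][:,0])
print(pix("side",(.508,.068,.105)),pix("side",(.508,.068,.13)))
E
```

```text
[0.5091344  0.06779753 0.19971485] [-9.37015300e-01 -3.49288169e-01  3.18832016e-04]
[257.03788292 180.44857839] [256.82232594 174.87614392]
```

View pics/c5.png

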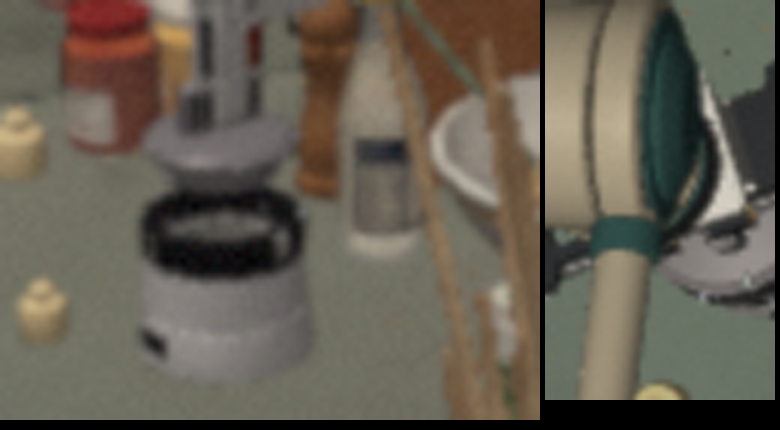

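The lid hangs centred over the collar: flange centre at crop column 223 and collar at 222. Lowering it gently.

move_arm(
  deltas=[
    {"x":0,"y":0,"z":0.12,"rx":0,"ry":0,"rz":0,"hand":-1},
    {"x":0,"y":0,"z":0.08,"rx":0,"ry":0,"rz":0,"hand":-1},
    {"x":0,"y":0,"z":0.05,"rx":0,"ry":0,"rz":0,"hand":-1},
    {"x":0,"y":0,"z":0.03,"rx":0,"ry":0,"rz":0,"hand":-1},
    {"x":0,"y":0,"z":0.02,"rx":0,"ry":0,"rz":0,"hand":-1},
    {"x":0,"y":0,"z":0,"rx":0,"ry":0,"rz":0,"hand":-1},
  ],
  squeeze=55,
)

```text
time: 19.9
position: [0.5092, 0.0677, 0.1645]
tool_rot: [[-0.937, -0.35, 0.0], [-0.35, 0.937, 0.0], [-0.0, -0.0, -1.0]]
force: [-1.2, -0.9, 2.9]
width: 0.155
finger_force: 55.0
```

move_arm(
  deltas=[
    {"x":0,"y":0,"z":0.02,"rx":0,"ry":0,"rz":0,"hand":-1},
    {"x":0,"y":0,"z":0.02,"rx":0,"ry":0,"rz":0,"hand":-1},
    {"x":0,"y":0,"z":0,"rx":0,"ry":0,"rz":0,"hand":-1},
  ],
  squeeze=55,
)

```text
time: 20.27
position: [0.5088, 0.0686, 0.1596]
tool_rot: [[-0.937, -0.35, 0.0], [-0.35, 0.937, 0.002], [-0.001, 0.002, -1.0]]
force: [-1.7, 1.6, -2.2]
width: 0.157
finger_force: 55.0
```

It has gone past ledge height with little force. Continuing down to the seat.

move_arm(
  deltas=[
    {"x":0,"y":0,"z":0.025,"rx":0,"ry":0,"rz":0,"hand":-1},
    {"x":0,"y":0,"z":0.025,"rx":0,"ry":0,"rz":0,"hand":-1},
    {"x":0,"y":0,"z":0.025,"rx":0,"ry":0,"rz":0,"hand":-1},
    {"x":0,"y":0,"z":0.02,"rx":0,"ry":0,"rz":0,"hand":-1},
    {"x":0,"y":0,"z":0,"rx":0,"ry":0,"rz":0,"hand":-1},
  ],
  squeeze=55,
)

```text
time: 20.9
position: [0.5092, 0.0683, 0.1475]
tool_rot: [[-0.937, -0.35, -0.0], [-0.35, 0.937, 0.001], [-0.0, 0.001, -1.0]]
force: [-2.1, 4.7, 2.1]
width: 0.152
finger_force: 55.0
```

The lid is seated at about 85 mm. Twisting clockwise in small steps.

move_arm(
  deltas=[
    {"x":0,"y":0,"z":0.005,"rx":0,"ry":0,"rz":0.05,"hand":-1},
    {"x":0,"y":0,"z":0,"rx":0,"ry":0,"rz":0.06,"hand":-1},
    {"x":0,"y":0,"z":0,"rx":0,"ry":0,"rz":0.06,"hand":-1},
    {"x":0,"y":0,"z":0,"rx":0,"ry":0,"rz":0.06,"hand":-1},
    {"x":0,"y":0,"z":0,"rx":0,"ry":0,"rz":0.06,"hand":-1},
    {"x":0,"y":0,"z":0,"rx":0,"ry":0,"rz":0,"hand":-1},
  ],
  squeeze=60,
)

```text
time: 21.65
position: [0.5098, 0.0692, 0.1475]
tool_rot: [[-0.995, 0.098, 0.001], [0.098, 0.995, 0.003], [-0.001, 0.003, -1.0]]
force: [-2.7, 7.0, 4.3]
width: 0.153
finger_force: 60.0
```

```bash
python3 - <<'E'
from h import *
S=manip.sense();print(S["ft_torque"],S["force"],S["position"])
E
```

```text
[1.33760464 0.46702988 0.09624477] [-2.67306956  7.01232958  4.25274018] [0.50976871 0.06915261 0.14751075]
```

move_arm(
  deltas=[
    {"x":0,"y":0.008,"z":0,"rx":0,"ry":0,"rz":0.05,"hand":-1},
    {"x":0,"y":0,"z":0,"rx":0,"ry":0,"rz":0.05,"hand":-1},
    {"x":0,"y":0,"z":0,"rx":0,"ry":0,"rz":0.044,"hand":-1},
    {"x":0,"y":0,"z":0,"rx":0,"ry":0,"rz":0,"hand":-1},
    {"x":0,"y":0,"z":0,"rx":0,"ry":0,"rz":0,"hand":-1},
  ],
  squeeze=60,
)

```text
time: 22.28
position: [0.5097, 0.0691, 0.1474]
tool_rot: [[-0.948, 0.318, 0.001], [0.318, 0.948, 0.001], [-0.001, 0.001, -1.0]]
force: [-2.2, 4.7, 4.5]
width: 0.159
finger_force: 60.0
```

```bash
python3 - <<'E'
from h import *
S=manip.sense();print(S["ft_torque"],S["force"],S["position"])
s=manip.camera("side")[:,:,::-1]
a=cv2.resize(s[135:215,220:310],None,fx=7,fy=7,interpolation=cv2.INTER_CUBIC)
cv2.imwrite("pics/c6.png",a)
c=np.array([.5085,.0685]);
for r in (-.32,-.32+.1,-.32-.1):  # bar's near(-x) end at top height .152, for given lid yaw
    e=c-.031*np.array([np.cos(r),np.sin(r)]);f=c+.031*np.array([np.cos(r),np.sin(r)])
    print(r,[((pix("side",(*v,.152))-[220,135]+.5)*7).round(0) for v in (e,f)])
for k in (2,): 
    for sgn in (0,np.pi):
        t=.36-.68+sgn;print("rib2",((pix("side",(*(c+.058*np.array([np.cos(t),np.sin(t)])),.095))-[220,135]+.5)*7).round(0))
E
```

```text
[0.78343383 0.46524958 0.14079329] [-2.20296879  4.71620318  4.45864429] [0.50971317 0.06908581 0.14737504]
-0.32 [array([207., 247.]), array([314., 248.])]
-0.22 [array([207., 249.]), array([314., 246.])]
-0.42000000000000004 [array([208., 245.]), array([313., 250.])]
rib2 [362. 338.]
rib2 [166. 335.]
```

View pics/c6.png

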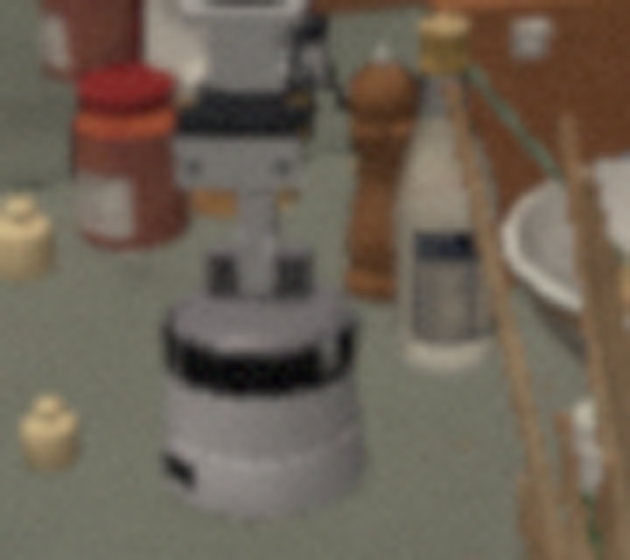

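The lid is flush in the collar with the grip bar symmetric about the finger. Tool yaw is −0.32, which matches the two-rib mark, and the spring torque is being felt. The bystanders are upright, so I'm handing in.

```bash
python3 -c "
from workcell import manip
print(manip.job_done())"
```

```text
the job is handed in; nothing more can be done
None
```

The job is handed in, with no verdict returned: both nutmegs are in the bowl, the cinnamon stick is in the tin, and the lid is seated and still gripped about 0.68 rad clockwise, at the pulse mark and short of the lock.

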